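Lean the taller mirror on its rack

TASK

Take the taller of the two small mirrors out of the slotted holder on the hamper and lean it on the wooden rack: foot standing on the base board behind the low front lip and close to it, back resting on the rail and centred along it, so that it leans back about 20 degrees with the glass facing out over the lip. Set it down rather than letting it fall, let go of it, and leave the shorter mirror in its slot.

Things in the scene. Friction and masses are not known exactly. Their poses are not given: they have to be found in the camera images.
- mirror_mid (a point): Centre of the taller mirror, bamboo frame, 160 mm high, 90 wide, 10 thick, 0.2 kg, upright in a holder slot (lower edge 10 mm over the hamper lid, 40 mm in the slot, 2 mm play front and back). z up its height, x out of the glass face (roughly away from the robot), y along its width. Pinched across its thickness 20 mm below the top edge, the fingers clear the shorter mirror and the rack's rail.
- rack: Fixed wooden rack; origin under its centre on the lid, z up, x from rail to front lip (roughly away from the robot), y along the rail. Base 120 x 130 mm, top at z 12. Lip: stop face at x +40, top at z 24. Rail: 12 mm round bar 130 long, axis at x -6, z 94.5, posts behind it. Foot against the lip and back on the rail, the taller mirror leans 20 deg, top towards -x; foot 10 mm short: about 14 deg.
- small_mid (a point): Centre of the shorter mirror, same make: 105 mm high, 90 mm wide, 10 mm thick, upright in the other slot, upper edge 115 mm above the hamper lid. To be left there.
- holder: Fixed bamboo holder; origin under its centre on the hamper lid, z up. 104 mm (x) by 108 mm (y), 50 mm high; two slots along y at x -32 and +32 mm, 14 mm wide, floor at z 10 mm; which mirror is in which slot varies. Also on the lid, not listed: a round tray of 240 mm diameter with a dish, box, brush and jar up to 85 mm high.

How it is judged:
By the outcome, as a careful person would: the job done as asked, in the order asked, and still so for the second after the job is handed in, with the robot touching nothing.
It also fails if it takes over 38 s, if anything falls off the work surface, if the arm or the gripper's body presses on something with over 40 N, if the wrist force passes 120 N, or if a joint passes its speed limit or range.

ROBOT

A 6-joint arm with a two-finger parallel gripper is mounted at the origin on the work surface. World frame = base frame: x ahead of the robot, y to its left, z up, the work surface at z = 0. Lengths are in m, angles in rad, forces in N, time in s.
With the tool pointing down it reaches from about 0.25 to 0.775 m from the base axis. Payload 4 kg.
Tool frame: the origin (TCP) lies on the centre line of the jaws, within the pads' length; the fingertips stand 17 mm ahead of it and the grasp point (between the pads) lies 2 mm behind it; z points along the fingers, y is the line along which they close (so a half turn about z gives the same grasp; the last joint's range is limited). The gripper opens to 94 mm and grips with 3 to 60 N. Pads are 16 mm wide; open, the fingers measure 119 mm over their backs; the gripper's body (75 mm by 177 mm) begins 78 mm behind the grasp point.
Start: joints at [-1.253, 0.087, 1.371, -0, 1.684, -0.103], TCP at [0.225, -0.502, 0.223] pointing down, gripper open.
Joint ranges: [-3.1, 3.1], [-0.76, 2.03], [0.27, 2.55], [-1.08, 4.22], [0.17, 2.65], [-2.57, 2.57]. Speed limits (rad/s): [2.79, 2.79, 3.14, 3.14, 3.14, 3.14].

INTERFACE

Orientations are given as [roll, pitch, yaw] about the fixed x, y, z axes, in that order (R = Rz(yaw) Ry(pitch) Rx(roll)).
In Python, from bench import robot gives the robot as it stands.
- The arm moves only by the tool servo_tool, never from a script. Its argument "plan" is a list of rows, each a list of 7 numbers: the shift along the tool's x, y, z normalised to -1 to 1, where 1 is 0.1 m, then the turn, a rotation vector about the tool's x, y, z normalised to -1 to 1, where 1 is pi/2 rad, then the finger opening in mm, from 0 to 94. In form: [[x, y, z, ax, ay, az, gripper], ...]. A call has 1 to 12 rows; each row is the pose to reach, as a shift and turn from the pose commanded when the call began, along the tool's axes at that moment; what a row does not reach only later rows make up. A row lasts 1/12 s, in which the tool goes at most 41.7 mm and 7.16 degrees, less where a joint would pass 70% of its speed; a pose out of reach is approached as far as the arm can. A call with a number of a shift or a turn outside -1 to 1 is refused whole. A call with a gripper value outside its range is refused whole. The fingers move at their own pace and stop on an object; the grip force is fixed at half the most. Time passes only in rows, so rows that repeat a pose let the fingers close. It gives the time, the measured TCP pose, the force, the opening and the grip force at its end, in the units of the state.
- robot.get_obs(): the state, without advancing time (a new reading comes with each control period).
- robot.snapshot(name): name is "scene" or "top"; returns the picture (400x640x3 uint8, red, green, blue); there is no depth.
- robot.camera_params(name): a dict with "camera_matrix" (3x3 intrinsics, pixels), "distortion" ([k1, k2, p1, p2, k3] as OpenCV has them; the pictures are not rectified), "rvec" (rotation vector, rad) and "tvec" (3), from world to camera coordinates, as OpenCV has them. Camera axes: x right, y down, z forward; pixel columns grow to the right and rows downward; lengths in m; the calibration is good to about 2 mm. A picture is of the moment at which its call begins. camera_params takes no time and is no camera call.
- robot.close_job(): hands the job in; it is judged then, once.
Trained networks look in the newest picture that a camera, given by its name, has taken for a name from the list of things; names that differ only in an ending like _2 or _b are one class to them, and where a whole thing is asked for, a point or a joint stands for the part that bears it (a point fixed in the world has none). Each returns a list of dicts, best first, with "conf" (0 to 1); they miss things now and then, are a little off and sometimes report something else, mostly with a low value. They report only what shows in the picture. A call takes as long as a camera call.
- robot.find_in(thing, camera): "extent" ([centre column, centre row, width, height] in pixels, round what is visible of it).
The state is a dict: "time": time; "joint_positions": joint angles; "qvel": joint speeds; "joint_torque": joint torques, N m; "tool_pos": TCP position; "ee_rot": TCP orientation; "wrist_force": force on the tool from outside, world axes, zero at the start; "wrist_torque": the same for the moment, N m; "width": finger opening in m; "finger_force": force on a finger pad.
Only numpy, scipy, OpenCV 4.12 (cv2) and the standard library are available. Lean on these libraries where they do the work, as an engineer would, in place of code of your own. Each camera call takes 0.05 s, during which the arm holds its last target. There are 200 camera calls.

## Working session

There is one attempt and no reset: what is moved stays moved. The work goes in short steps, Python scripts to look and compute and a tool call to move; the robot and the scene stay as the last step left them, time stands still between calls to the robot, and variables do not carry over. Pictures are saved under pics/ and viewed, at most 10 in all, crops included, and the job is handed in when it is done.

Besides the shell and the picture viewer there is one more tool, called after "Call:" as name([rows], argument=value, ...), one row to a line, values as JSON. servo_tool: Moves the arm, as the interface text tells. Scaled input: -1 to 1 covers 0.1 m each way for a shift and pi/2 rad each way for a turn. Its arguments: {"type":"object","properties":{"plan":{"type":"array","items":{"type":"array","items":{"type":"number"}}}},"required":["plan"]}

```bash
mkdir -p pics; ls
python3 - <<'E'
from bench import robot
import cv2
for c in ("scene","top"):
    im=robot.snapshot(c); cv2.imwrite(f"pics/{c}0.png",im[...,::-1])
    p=robot.camera_params(c); print(c,p)
    for t in ("mirror_mid","rack","small_mid","holder"):
        print(t,[(d["extent"],round(d["conf"],2)) for d in robot.find_in(t,c)][:3])
print(robot.get_obs())
E
```

```text
pics
scene {'camera_matrix': array([[453.83085001,   0.        , 326.13907163],
       [  0.        , 453.83085001, 199.67638105],
       [  0.        ,   0.        ,   1.        ]]), 'distortion': array([0.01124151, 0.        , 0.        , 0.        , 0.        ]), 'rvec': array([ 1.29882344,  2.35058209, -0.82562259]), 'tvec': array([ 0.28391298, -0.32055538,  1.17215199])}
mirror_mid [([492.8, 256.3, 79.9, 60.0], 0.93)]
rack [([212.2, 172.6, 83.3, 81.9], 0.85)]
small_mid [([486.8, 228.6, 68.3, 27.9], 0.84)]
holder [([479.1, 267.2, 71.7, 69.7], 0.87)]
top {'camera_matrix': array([[480.30347274,   0.        , 321.05860903],
       [  0.        , 480.30347274, 197.90114682],
       [  0.        ,   0.        ,   1.        ]]), 'distortion': array([-0.11166856,  0.        ,  0.        ,  0.        ,  0.        ]), 'rvec': array([ 2.11777119, -2.17560298,  0.10226604]), 'tvec': array([0.04183339, 0.56091589, 0.92325031])}
mirror_mid [([172.7, 211.9, 68.3, 27.5], 0.7)]
rack [([460.5, 188.1, 76.3, 66.8], 0.91)]
small_mid [([190.2, 244.8, 52.7, 21.3], 0.92)]
holder [([194.9, 232.8, 71.0, 63.1], 0.79)]
{'time': 0.5, 'joint_positions': array([-1.25310758e+00,  8.72231393e-02,  1.37074019e+00,  6.23237317e-06,
        1.68362173e+00, -1.03084369e-01]), 'qvel': array([-0.00087547, -0.00274211, -0.00127804, -0.00117505,  0.00072927,
        0.00082696]), 'joint_torque': array([-8.47909560e-04, -3.39627278e+01, -3.02266145e+01,  7.17701018e-02,
        2.43453844e-02, -1.59423945e-05]), 'tool_pos': array([ 0.22466084, -0.50201948,  0.2224728 ]), 'ee_rot': array([ 3.14158446e+00, -5.37837208e-06,  4.20773823e-01]), 'wrist_force': array([-0.26453327, -0.20480855,  0.6362222 ]), 'wrist_torque': array([ 0.02916799,  0.00715992, -0.03812759]), 'finger_force': 0.0, 'width': 0.0939984815026692}
```

View pics/scene0.png

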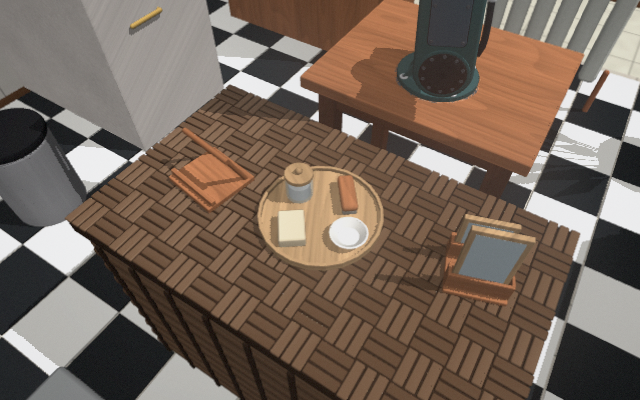

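View pics/top0.png

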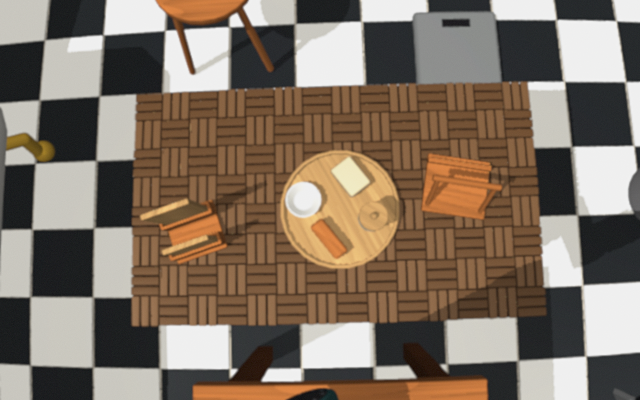

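The views show the taller mirror in the far slot (scene ≈ (493,256), top ≈ (172,212)), with its glass facing away from the robot. The shorter one is nearer the robot (top ≈ (190,245)), and the rack is at scene ≈ (212,173) and top ≈ (460,188). Next I'll zoom in to read corners.

Run:
```python
import cv2,numpy as np
def crop(c,x,y):
    im=cv2.imread(f"pics/{c}0.png")[y:y+75,x:x+100]
    o=cv2.resize(im,None,fx=4,fy=4,interpolation=cv2.INTER_CUBIC)
    for k in range(0,100,20):
        cv2.putText(o,str(x+k),(4*k,8),0,.3,(255,255,255),1); cv2.line(o,(4*k,0),(4*k,300),(255,255,0),1) if 0 else None
        for j in range(0,75,20): cv2.circle(o,(4*k+2,4*j+2),1,(0,255,255),-1)
    for j in range(0,75,20): cv2.putText(o,str(y+j),(0,4*j+10),0,.3,(0,255,0),1)
    return o
A=np.vstack([np.hstack([crop("scene",440,210),crop("scene",160,126)]),np.hstack([crop("top",130,195),crop("top",410,150)])])
A=cv2.resize(A,(800,600)); cv2.imwrite("pics/crops.png",A)
```

```text
(no output)
```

View pics/crops.png

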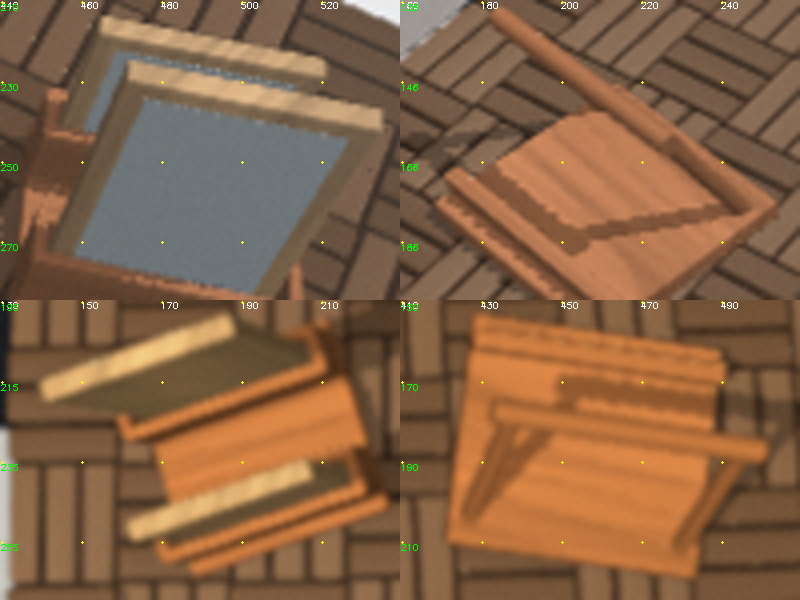

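```bash
cat > fit.py <<'E'
import numpy as np,cv2
from scipy.optimize import least_squares
from bench import robot
P={c:robot.camera_params(c) for c in("scene","top")}
def proj(c,X):
    p=P[c]; return cv2.projectPoints(np.float64(X).reshape(-1,1,3),p["rvec"],p["tvec"],p["camera_matrix"],p["distortion"])[0].reshape(-1,2)
def world(pose,X):
    x,y,a,z=pose; X=np.float64(X)/1000; c,s=np.cos(a),np.sin(a)
    return np.c_[x+c*X[:,0]-s*X[:,1],y+s*X[:,0]+c*X[:,1],z+X[:,2]]
def fit(data,x0):
    f=lambda p:np.concatenate([(proj(c,world(p,[X]))-uv).ravel() for c,X,uv in data])
    r=least_squares(f,x0,loss="soft_l1"); return r.x,f(r.x).reshape(-1,2)
E
cat > a.py <<'E'
from fit import *
np.set_printoptions(precision=4,suppress=True)
u=lambda ox,oy,cx,cy,a,b:(ox+(a-cx-1.5)/4,oy+(b-cy-1.5)/4)
S=lambda a,b:u(440,210,0,0,a,b); R=lambda a,b:u(160,126,400,0,a,b)
T=lambda a,b:u(130,195,0,300,a,b); Q=lambda a,b:u(410,150,400,300,a,b)
tall=[("scene",(-5,-45,80),S(130,62)),("scene",(5,-45,80),S(126,81)),("scene",(5,45,80),S(382,130)),("scene",(-5,45,80),S(384,110)),
("top",(5,45,80),T(40,382)),("top",(5,-45,80),T(228,316)),("top",(-5,-45,80),T(236,334)),("top",(-5,45,80),T(47,402))]
small=[("scene",(5,-45,52.5),S(99,35)),("scene",(-5,-45,52.5),S(104,17)),("scene",(5,45,52.5),S(322,75)),
("top",(5,45,52.5),T(127,524)),("top",(5,-45,52.5),T(305,462)),("top",(-5,-45,52.5),T(312,480)),("top",(-5,45,52.5),T(133,542))]
rack=[("top",(-60,65,12),Q(447,540)),("top",(-60,-65,12),Q(695,577)),("top",(-6,65,94.5),Q(492,414)),("top",(-6,-65,94.5),Q(766,450)),
("scene",(-6,-65,94.5),R(492,12))]
for n,d,x0 in(("tall",tall,(.55,.3,.3,.1)),("small",small,(.5,.3,.3,.06)),("rack",rack,(.55,-.2,-.1,0))):
    p,r=fit(d,x0); print(n,p); print(r.round(1).tolist())
    if n=="rack":
        for X in((-60,65,0),(60,-65,12),(40,-65,24),(60,-65,0),(40,65,24),(-6,65,94.5)): print(X,[ (proj(c,world(p,[X]))[0]).round(1).tolist() for c in P])
E
python3 a.py
```

```text
tall [0.5334 0.2987 0.3171 0.0871]
[[-0.6, -0.5], [0.1, 0.1], [0.5, 0.6], [-0.3, -0.1], [-0.1, 0.1], [0.3, -0.6], [-0.0, 0.2], [-0.3, 0.5]]
small [0.4719 0.2789 0.3182 0.0591]
[[0.1, -0.1], [-0.8, -0.4], [1.3, 0.8], [-0.2, 0.1], [0.4, -0.6], [0.4, -0.0], [-0.1, 0.7]]
rack [ 0.5822 -0.2503 -0.1685  0.0013]
[[0.1, 0.3], [1.1, -0.1], [0.2, -0.8], [-0.4, -0.1], [1.4, 0.1]]
(-60, 65, 0) [[254.7, 178.4], [420.5, 210.5]]
(60, -65, 12) [[167.2, 175.2], [490.2, 161.4]]
(40, -65, 24) [[173.8, 165.9], [491.1, 169.8]]
(60, -65, 0) [[168.8, 179.1], [488.4, 162.5]]
(40, 65, 24) [[214.9, 198.9], [428.3, 160.9]]
(-6, 65, 94.5) [[227.4, 160.7], [432.8, 177.4]]
```

The fits agree with the lid at z ≈ 0. The taller mirror is at about (0.533, 0.299) with yaw 0.317, and the rack is at about (0.582, -0.250) with yaw -0.169. I'll move over the holder now.

Call:
servo_tool([
  [1, -1, -0.5, 0, 0, 0, 94],
  [1, -1, -0.5, 0, 0, 0, 94],
  [1, -1, -0.5, 0, 0, 0, 94],
  [1, -1, -0.5, 0, 0, 0, 94],
])

```text
time: 0.83
tool_pos: [0.2761, -0.3675, 0.2745]
ee_rot: [3.14, -0.001, 0.422]
wrist_force: [-0.4, -0.4, 0.1]
width: 0.0943
finger_force: 0.0
```

Call:
servo_tool([
  [1, -1, 0, 0, 0, 0, 94],
  [1, -1, 0, 0, 0, 0, 94],
  [1, -1, 0, 0, 0, 0, 94],
  [1, -1, 0, 0, 0, 0, 94],
])

```text
time: 1.17
tool_pos: [0.3264, -0.234, 0.2733]
ee_rot: [3.141, -0.002, 0.425]
wrist_force: [-0.1, -0.2, 1.0]
width: 0.0939
finger_force: 0.0
```

Call:
servo_tool([
  [1, -1, 0, 0, 0, 0, 94],
  [1, -1, 0, 0, 0, 0, 94],
  [1, -1, 0, 0, 0, 0, 94],
  [1, -1, 0, 0, 0, 0, 94],
])

```text
time: 1.5
tool_pos: [0.3767, -0.1017, 0.273]
ee_rot: [-3.141, -0.002, 0.425]
wrist_force: [1.0, 0.8, 0.6]
width: 0.0944
finger_force: 0.0
```

Call:
servo_tool([
  [1, -1, 0, 0, 0, 0, 94],
  [1, -1, 0, 0, 0, 0, 94],
  [1, -1, 0, 0, 0, 0, 94],
  [1, -1, 0, 0, 0, 0, 94],
])

```text
time: 1.83
tool_pos: [0.427, 0.0306, 0.2725]
ee_rot: [-3.14, -0.002, 0.426]
wrist_force: [-0.5, -1.1, -0.1]
width: 0.0941
finger_force: 0.0
```

Call:
servo_tool([
  [1, -1, 0, 0, 0, 0, 94],
  [1, -1, 0, 0, 0, 0, 94],
  [1, -1, 0, 0, 0, 0, 94],
  [1, -1, 0, 0, 0, 0, 94],
])

```text
time: 2.17
tool_pos: [0.4774, 0.1629, 0.2719]
ee_rot: [-3.14, -0.0, 0.425]
wrist_force: [-0.7, -0.7, -0.3]
width: 0.0944
finger_force: 0.0
```

Call:
servo_tool([
  [1, -1, 0, 0, 0, -0.93, 94],
  [1, -1, 0, 0, 0, -0.93, 94],
  [1, -1, 0, 0, 0, -0.93, 94],
  [1, -1, 0, 0, 0, -0.93, 94],
  [1, -1, 0, 0, 0, -0.93, 94],
  [1, -1, 0, 0, 0, -0.93, 94],
  [1, -1, 0, 0, 0, -0.93, 94],
  [1, -1, 0, 0, 0, -0.93, 94],
  [1, -1, 0, 0, 0, -0.93, 94],
  [1, -1, 0, 0, 0, -0.93, 94],
  [1, -1, 0, 0, 0, -0.93, 94],
  [1, -1, 0, 0, 0, -0.93, 94],
])

```text
time: 3.17
tool_pos: [0.5272, 0.2907, 0.2724]
ee_rot: [-3.141, 0.0, 1.887]
wrist_force: [-0.1, 1.0, -0.2]
width: 0.0942
finger_force: 0.0
```

```bash
cat > go.py <<'E'
# print scaled tool-frame shift/turn from the present pose to x y z roll pitch yaw
import sys,numpy as np
from scipy.spatial.transform import Rotation as R
from bench import robot
np.set_printoptions(precision=3,suppress=True)
def step(p,rot):
    o=robot.get_obs(); A=R.from_euler("xyz",o["ee_rot"])
    print("shift",A.inv().apply(np.array(p)-o["tool_pos"])/.1,"turn",(A.inv()*rot).as_rotvec()/(np.pi/2),"pos",o["tool_pos"],o["ee_rot"],"t",o["time"],"F",o["wrist_force"])
if __name__=="__main__":
    v=list(map(float,sys.argv[1:])); step(v[:3],R.from_euler("xyz",v[3:]))
E
python3 go.py .533 .299 .148 3.1416 0 1.888
python3 - <<'E'
from bench import robot
import cv2,numpy as np
a=robot.snapshot("scene")[180:330,400:600]; b=robot.snapshot("top")[130:280,80:280]
cv2.imwrite("pics/above.png",cv2.resize(np.hstack([a,b]),(800,300),interpolation=cv2.INTER_CUBIC)[...,::-1])
E
```

```text
shift [0.061 0.081 1.244] turn [-0.     0.    -0.001] pos [0.527 0.291 0.272] [-3.141  0.     1.887] t 3.1667 F [-0.119  0.953 -0.21 ]
```

View pics/above.png

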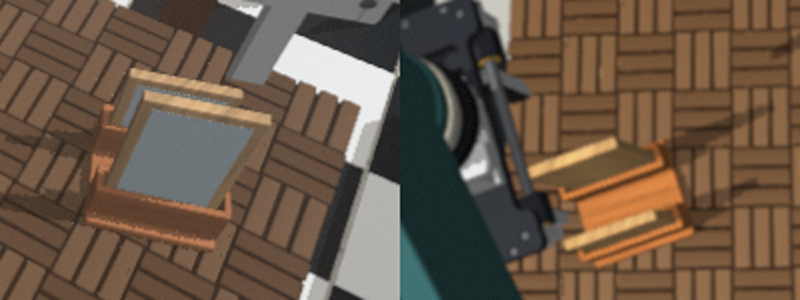

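The close look shows the open jaws straddling the taller mirror, with its top at about (570,155) in the right half of the picture. I'll descend and grip.

Call:
servo_tool([
  [0.06, 0.08, 0, 0, 0, 0, 94],
  [0.06, 0.08, 0.3, 0, 0, 0, 94],
  [0.06, 0.08, 0.6, 0, 0, 0, 94],
  [0.06, 0.08, 0.9, 0, 0, 0, 94],
  [0.06, 0.08, 1, 0, 0, 0, 94],
  [0.06, 0.08, 1, 0, 0, 0, 94],
])

```text
time: 3.77
tool_pos: [0.5313, 0.2984, 0.1682]
ee_rot: [-3.134, 0.001, 1.881]
wrist_force: [0.0, 0.2, -0.3]
width: 0.0938
finger_force: 0.0
```

Call:
servo_tool([
  [0, 0, 0.12, 0, 0, 0, 94],
  [0, 0, 0.24, 0, 0, 0, 94],
  [0, 0, 0.24, 0, 0, 0, 94],
  [0, 0, 0.24, 0, 0, 0, 30],
  [0, 0, 0.24, 0, 0, 0, 30],
  [0, 0, 0.24, 0, 0, 0, 30],
  [0, 0, 0.24, 0, 0, 0, 30],
  [0, 0, 0.24, 0, 0, 0, 30],
])

```text
time: 4.43
tool_pos: [0.5333, 0.299, 0.1493]
ee_rot: [3.14, -0.0, 1.882]
wrist_force: [0.1, 0.5, -0.7]
width: 0.0642
finger_force: 0.0
```

```bash
python3 go.py .533 .299 .148 3.1416 0 1.888
python3 - <<'E'
from bench import robot
import cv2,numpy as np
a=robot.snapshot("scene")[180:280,440:580]
cv2.imwrite("pics/pinch.png",cv2.resize(a,(700,500),interpolation=cv2.INTER_CUBIC)[...,::-1])
E
```

```text
shift [ 0.001 -0.003  0.013] turn [ 0.001 -0.    -0.004] pos [0.533 0.299 0.149] [ 3.14  -0.     1.882] t 4.4333 F [ 0.116  0.501 -0.739]
```

View pics/pinch.png

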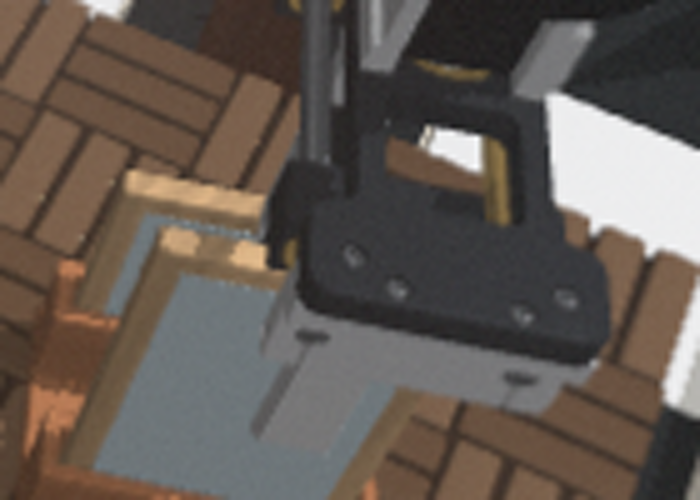

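The jaws straddle the taller mirror just below its top edge, roughly at mid-width, and the shorter mirror is clear. Closing now.

Call:
servo_tool([
  [0, 0, 0, 0, 0, 0, 0],
  [0, 0, 0, 0, 0, 0, 0],
  [0, 0, 0, 0, 0, 0, 0],
  [0, 0, 0, 0, 0, 0, 0],
  [0, 0, 0, 0, 0, 0, 0],
  [0, 0, 0, 0, 0, 0, 0],
  [0, 0, 0, 0, 0, 0, 0],
  [0, 0, 0, 0, 0, 0, 0],
  [0, 0, 0, 0, 0, 0, 0],
  [0, 0, 0, 0, 0, 0, 0],
  [0, 0, 0, 0, 0, 0, 0],
  [0, 0, 0, 0, 0, 0, 0],
])

```text
time: 5.48
tool_pos: [0.533, 0.2989, 0.1484]
ee_rot: [-3.142, 0.0, 1.882]
wrist_force: [-0.5, -0.2, 0.1]
width: 0.0099
finger_force: 30.0
```

Call:
servo_tool([
  [0, 0, -0.06, 0, 0, 0, 0],
  [0, 0, -0.15, 0, 0, 0, 0],
  [0, 0, -0.26, 0, 0, 0, 0],
  [0, 0, -0.4, 0, 0, 0, 0],
  [0, 0, -0.55, 0, 0, 0, 0],
  [0, 0, -0.72, 0, 0, 0, 0],
  [0, 0, -0.9, 0, 0, 0, 0],
  [0, 0, -1, 0, 0, 0, 0],
  [0, 0, -1, 0, 0, 0, 0],
])

```text
time: 6.23
tool_pos: [0.5342, 0.2994, 0.253]
ee_rot: [3.135, -0.001, 1.882]
wrist_force: [-0.2, -0.2, -1.3]
width: 0.0095
finger_force: 30.0
```

Call:
servo_tool([
  [0, 0, -0.2, 0, 0, 0, 0],
  [0, 0, -0.4, 0, 0, 0, 0],
  [0, 0, -0.5, 0, 0, 0, 0],
  [0, 0, -0.5, 0, 0, 0, 0],
])

```text
time: 6.57
tool_pos: [0.5337, 0.2992, 0.3012]
ee_rot: [3.137, -0.0, 1.882]
wrist_force: [-0.0, -0.3, -1.1]
width: 0.0096
finger_force: 30.0
```

```bash
cat > tgt.py <<'E'
# TCP target for the leaning mirror; args: lean deg, foot gap to lip mm (front corner), back offset: s = mm pulled back along mirror axis, g: TCP height along mirror from foot
import sys,numpy as np
from scipy.spatial.transform import Rotation as R
from go import step
RX,RY,YA=.5822,-.2503,-.1685
lean,gap,s=map(float,sys.argv[1:4]); h=float(sys.argv[4]) if len(sys.argv)>4 else 138; g=float(sys.argv[5]) if len(sys.argv)>5 else 0
a=np.radians(lean); u=np.array([-np.sin(a),0,np.cos(a)]); n=np.array([np.cos(a),0,np.sin(a)])
back=np.array([40-gap-10*np.cos(a),0,12]) ; p=back+5*n+(h+s)*u+g*n
d=(np.array([-6,0,94.5])-back)@n; print("gap back-rail mm",-d-6+g)
rz=R.from_euler("z",YA); w=rz.apply(p)/1000+[RX,RY,0]
step(w, R.from_euler("z",YA)*R.from_euler("y",-a)*R.from_euler("xyz",[np.pi,0,np.pi/2]))
E
python3 tgt.py 20 2 120; python3 tgt.py 0 2 150
```

```text
gap back-rail mm -1.7004087253825864
shift [-5.127 -1.709  0.44 ] turn [-0.215 -0.054  0.302] pos [0.534 0.299 0.301] [ 3.137 -0.     1.882] t 6.5667 F [-0.004 -0.284 -1.098]
gap back-rail mm 28.0
shift [-5.532 -0.927  0.005] turn [ 0.003 -0.001  0.305] pos [0.534 0.299 0.301] [ 3.137 -0.     1.882] t 6.5667 F [-0.004 -0.284 -1.098]
```

Call:
servo_tool([
  [-0.2, -0.03, 0, 0, 0, 0, 0],
  [-0.45, -0.08, 0, 0, 0, 0, 0],
  [-0.7, -0.13, 0, 0, 0, 0, 0],
  [-1, -0.18, 0, 0, 0, 0, 0],
])

```text
time: 6.9
tool_pos: [0.5457, 0.1979, 0.2964]
ee_rot: [-3.139, -0.001, 1.884]
wrist_force: [0.6, -0.8, -1.6]
width: 0.0097
finger_force: 30.0
```

Call:
servo_tool([
  [-0.33, -0.06, 0, 0, 0, 0, 0],
  [-0.67, -0.12, 0, 0, 0, 0, 0],
  [-1, -0.18, 0, 0, 0, 0, 0],
])

```text
time: 7.15
tool_pos: [0.5594, 0.0959, 0.2966]
ee_rot: [-3.139, -0.0, 1.882]
wrist_force: [0.3, 0.3, -2.2]
width: 0.0102
finger_force: 30.0
```

Call:
servo_tool([
  [-0.33, -0.06, 0, 0, 0, 0, 0],
  [-0.67, -0.12, 0, 0, 0, 0, 0],
  [-1, -0.18, 0, 0, 0, 0, 0],
])

```text
time: 7.4
tool_pos: [0.5728, -0.0049, 0.2966]
ee_rot: [-3.139, -0.001, 1.882]
wrist_force: [0.3, 0.7, -2.1]
width: 0.0101
finger_force: 30.0
```

Call:
servo_tool([
  [-0.33, -0.06, 0, 0, 0, 0, 0],
  [-0.67, -0.12, 0, 0, 0, 0, 0],
  [-1, -0.18, 0, 0, 0, 0, 0],
])

```text
time: 7.65
tool_pos: [0.5863, -0.1056, 0.2966]
ee_rot: [-3.139, -0.001, 1.881]
wrist_force: [0.7, 0.6, -2.0]
width: 0.01
finger_force: 30.0
```

Call:
servo_tool([
  [-0.3, -0.06, 0, 0, 0, 0.06, 0],
  [-0.55, -0.12, 0, 0, 0, 0.12, 0],
  [-0.8, -0.18, 0, 0, 0, 0.18, 0],
  [-0.95, -0.18, 0, 0, 0, 0.24, 0],
  [-1, -0.18, 0, 0, 0, 0.3, 0],
  [-1, -0.18, 0, 0, 0, 0.3, 0],
])

```text
time: 8.15
tool_pos: [0.5999, -0.2064, 0.2957]
ee_rot: [-3.138, -0.001, 1.406]
wrist_force: [-0.4, 0.0, -2.5]
width: 0.0096
finger_force: 30.0
```

```bash
python3 tgt.py 20 2 100; python3 tgt.py 20 2 60;python3 tgt.py 0 2 150
```

```text
gap back-rail mm -1.7004087253825864
shift [-0.461 -0.581  0.585] turn [-0.225 -0.001  0.003] pos [ 0.6   -0.206  0.296] [-3.138 -0.001  1.406] t 8.15 F [-0.422  0.01  -2.533]
gap back-rail mm -1.7004087253825864
shift [-0.461 -0.443  0.961] turn [-0.225 -0.001  0.003] pos [ 0.6   -0.206  0.296] [-3.138 -0.001  1.406] t 8.15 F [-0.422  0.01  -2.533]
gap back-rail mm 28.0
shift [-0.464  0.227 -0.044] turn [-0.002 -0.     0.003] pos [ 0.6   -0.206  0.296] [-3.138 -0.001  1.406] t 8.15 F [-0.422  0.01  -2.533]
```

Call:
servo_tool([
  [-0.15, -0.1, 0.05, -0.05, 0, 0, 0],
  [-0.3, -0.25, 0.15, -0.1, 0, 0, 0],
  [-0.46, -0.4, 0.3, -0.15, 0, 0, 0],
  [-0.46, -0.55, 0.45, -0.2, 0, 0, 0],
  [-0.46, -0.55, 0.55, -0.2, 0, 0, 0],
  [-0.46, -0.55, 0.55, -0.2, 0, 0, 0],
  [-0.46, -0.55, 0.55, -0.2, 0, 0, 0],
])

```text
time: 8.73
tool_pos: [0.5386, -0.2407, 0.2431]
ee_rot: [2.828, -0.0, 1.412]
wrist_force: [0.5, -0.2, -1.4]
width: 0.0096
finger_force: 30.0
```

```bash
python3 tgt.py 18 2 100;python3 tgt.py 18 2 40
python3 - <<'E'
from bench import robot
import cv2,numpy as np
cv2.imwrite("pics/raw_s1.png",robot.snapshot("scene")[...,::-1]);cv2.imwrite("pics/raw_t1.png",robot.snapshot("top")[...,::-1])
a=cv2.imread("pics/raw_s1.png")[80:205,150:250]; b=cv2.imread("pics/raw_t1.png")[110:235,410:510]
cv2.imwrite("pics/over.png",cv2.resize(np.hstack([a,b]),(800,500),interpolation=cv2.INTER_CUBIC))
E
```

```text
gap back-rail mm 1.307499709178857
shift [-0.022  0.031  0.044] turn [-0.    -0.002  0.006] pos [ 0.539 -0.241  0.243] [ 2.828 -0.     1.412] t 8.7333 F [ 0.498 -0.185 -1.442]
gap back-rail mm 1.307499709178857
shift [-0.024  0.031  0.644] turn [-0.    -0.002  0.006] pos [ 0.539 -0.241  0.243] [ 2.828 -0.     1.412] t 8.7333 F [ 0.498 -0.185 -1.442]
```

View pics/over.png

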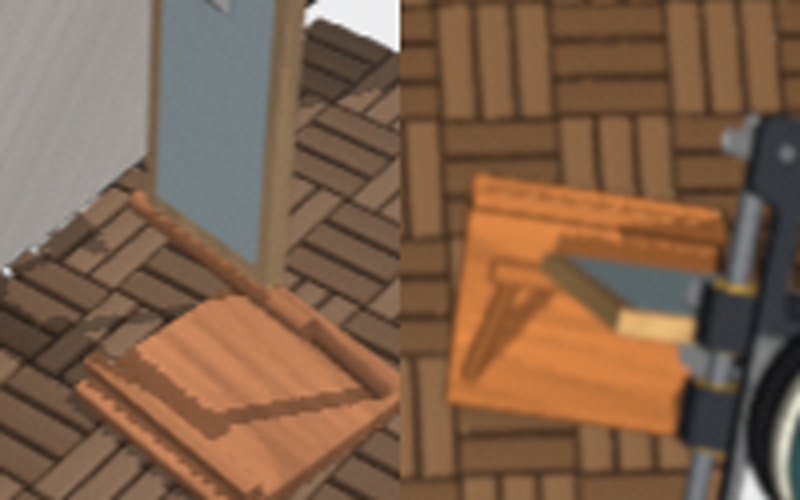

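The mirror hangs above the rack with the tilt right: lower corners in the scene crop are at about (155,195) and (258,285), and in the top crop its +y edge runs from (550,255) to (620,330). I'll compare these with the projected expectation.

```bash
cat > chk.py <<'E'
from fit import *
from scipy.spatial.transform import Rotation as R
from scipy.optimize import least_squares
o=robot.get_obs(); A=R.from_euler("xyz",o["ee_rot"])
# tool: x = +y mirror?, y = mirror x(n), z = -u
def pts(X,d): # X in mirror frame (mm from foot centre), d: dy,dz offsets of mirror in grip
    X=np.array(X,float); t=np.c_[-X[:,1]*0+X[:,1]+d[0],X[:,0],138+d[1]-X[:,2]]/1000
    return A.apply(t)+o["tool_pos"]
print("tool x axis",A.as_matrix()[:,0].round(2),"tool y",A.as_matrix()[:,1].round(2))
obs=[("scene",(5,45,0),(214.2,150.9)),("scene",(5,-45,0),(188.4,128.4)),("top",(5,45,0),(447.2,173.4)),("top",(-5,45,160),(464.7,192.2)),("top",(5,45,160),(464.2,187.7))]
f=lambda d:np.concatenate([(proj(c,pts([X],d))[0]-uv) for c,X,uv in obs])
print(f([0,0]).reshape(-1,2).round(1).tolist()); r=least_squares(f,[0,0]); print(r.x.round(1)); print(r.fun.reshape(-1,2).round(1).tolist())
E
python3 chk.py
```

```text
tool x axis [ 0.16  0.99 -0.  ] tool y [ 0.94 -0.15  0.31]
[[0.2, 0.3], [-5.0, 0.5], [-1.7, -2.4], [-0.9, -0.0], [0.7, -2.0]]
[ 0.9 -3. ]
[[0.6, -0.8], [-4.6, -0.6], [-1.9, -2.2], [-1.1, 0.2], [0.6, -1.8]]
```

```bash
python3 tgt.py 17 2 40; python3 tgt.py 17 2 8
```

```text
gap back-rail mm 2.8115557599725634
shift [-0.017  0.029  0.666] turn [ 0.014 -0.001  0.006] pos [ 0.541 -0.242  0.246] [2.824 0.002 1.412] t 8.8333 F [-0.081 -0.227 -1.759]
gap back-rail mm 2.8115557599725634
shift [-0.018  0.022  0.986] turn [ 0.014 -0.001  0.006] pos [ 0.541 -0.242  0.246] [2.824 0.002 1.412] t 8.8333 F [-0.081 -0.227 -1.759]
```

Call:
servo_tool([
  [-0.02, 0.03, 0.1, 0.01, 0, 0, 0],
  [-0.02, 0.03, 0.25, 0.01, 0, 0, 0],
  [-0.02, 0.03, 0.4, 0.01, 0, 0, 0],
  [-0.02, 0.03, 0.55, 0.01, 0, 0, 0],
  [-0.02, 0.03, 0.7, 0.01, 0, 0, 0],
  [-0.02, 0.025, 0.82, 0.01, 0, 0, 0],
  [-0.02, 0.025, 0.9, 0.01, 0, 0, 0],
  [-0.02, 0.025, 0.9, 0.01, 0, 0, 0],
  [-0.02, 0.025, 0.9, 0.01, 0, 0, 0],
])

```text
time: 9.58
tool_pos: [0.5693, -0.2483, 0.1594]
ee_rot: [2.842, 0.0, 1.411]
wrist_force: [1.3, 0.5, -1.6]
width: 0.0097
finger_force: 30.0
```

```bash
python3 tgt.py 17 2 0
python3 - <<'E'
from bench import robot
import cv2,numpy as np
cv2.imwrite("pics/raw_s2.png",robot.snapshot("scene")[...,::-1]);cv2.imwrite("pics/raw_t2.png",robot.snapshot("top")[...,::-1])
a=cv2.imread("pics/raw_s2.png")[100:225,150:250]; b=cv2.imread("pics/raw_t2.png")[120:245,410:510]
cv2.imwrite("pics/near.png",cv2.resize(np.hstack([a,b]),(800,500),interpolation=cv2.INTER_CUBIC))
E
```

```text
gap back-rail mm 2.8115557599725634
shift [0.001 0.015 0.151] turn [ 0.002 -0.001  0.005] pos [ 0.569 -0.248  0.159] [2.842 0.    1.411] t 9.5833 F [ 1.314  0.508 -1.552]
```

View pics/near.png

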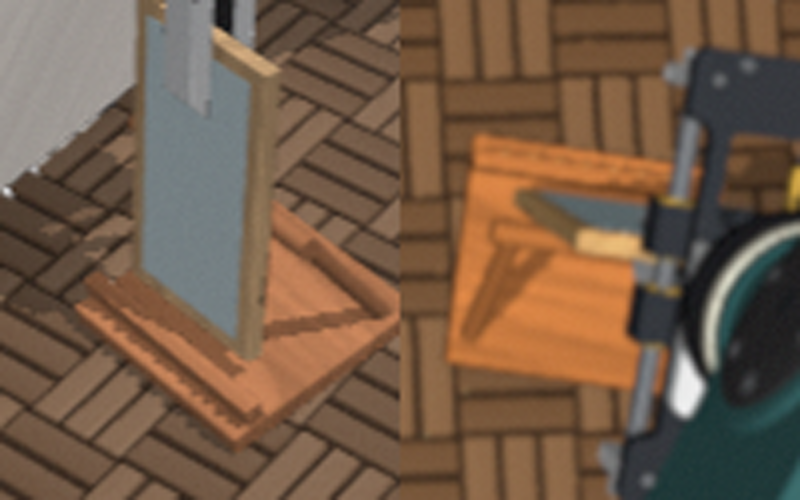

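The foot hovers a little over the base behind the lip. In the scene crop the foot corners are at about (143,268) and (240,345), and in the top crop the +y edge runs from (522,200) to (578,240). One quantitative check follows.

Run:
```python
s=open('chk.py').read(); i=s.index("obs=["); j=s.index("\n",i)
s=s[:i]+'''q=lambda a,b:(150+(a-1.5)/4,100+(b-1.5)/4)
w=lambda a,b:(410+(a-401.5)/4,120+(b-1.5)/4)
obs=[("scene",(5,45,0),q(240,345)),("scene",(5,-45,0),q(143,268)),("scene",(5,45,160),q(255,82)),("scene",(-5,45,160),q(277,72)),("top",(5,45,0),w(520,195)),("top",(-5,45,160),w(578,252)),("top",(5,45,160),w(578,233))]'''+s[j:]
exec(s)
```

```text
tool x axis [ 0.16  0.99 -0.  ] tool y [ 0.94 -0.15  0.3 ]
[[1.5, 3.8], [-3.2, 0.5], [2.4, -2.9], [1.4, -1.8], [-1.5, -2.7], [-0.7, -0.7], [0.2, -1.7]]
[-2.   1.6]
[[0.8, 4.0], [-3.8, 0.7], [1.6, -2.6], [0.6, -1.5], [-0.7, -2.6], [0.2, -0.6], [1.2, -1.7]]
```

Run:
```python
s=open('chk.py').read().split("obs=[")[0]
exec(s)
q=lambda a,b:(150+(a-1.5)/4,100+(b-1.5)/4)
w=lambda a,b:(410+(a-401.5)/4,120+(b-1.5)/4)
obs=[("scene",(5,45,0),q(240,345)),("scene",(5,-45,0),q(143,268)),("scene",(5,45,160),q(255,82)),("scene",(-5,45,160),q(277,72)),("top",(5,45,0),w(520,195)),("top",(-5,45,160),w(578,252)),("top",(5,45,160),w(578,233))]
def pp(X,d): # d: dy, dz mm, pitch, roll(in face) deg about grasp
    t=np.array([[X[1],X[0],140-X[2]]],float)
    t=R.from_euler("xy",[d[2],d[3]],degrees=True).apply(t)+[[d[0],0,d[1]-2]]
    return A.apply(t/1000)+o["tool_pos"]
f=lambda d:np.concatenate([(proj(c,pp(X,d))[0]-uv) for c,X,uv in obs])
r=least_squares(f,[0,0,0,0],loss="soft_l1");print(r.x.round(1));print(f(r.x).reshape(-1,2).round(1).tolist())
# reproject to validate against original rack fit
```

```text
tool x axis [ 0.16  0.99 -0.  ] tool y [ 0.94 -0.15  0.3 ]
[-2.5  4.   2.3 -1.1]
[[1.9, 3.4], [-2.4, -0.4], [1.1, -0.7], [0.1, 0.1], [0.2, 0.2], [0.0, -1.4], [0.9, -2.4]]
```

Call:
servo_tool([
  [0, 0.01, 0.03, 0, 0, 0, 0],
  [0, 0.01, 0.06, 0, 0, 0, 0],
  [0, 0.01, 0.09, 0, 0, 0, 0],
  [0, 0.01, 0.11, 0, 0, 0, 0],
  [0, 0.01, 0.11, 0, 0, 0, 0],
])

```text
time: 10.1
tool_pos: [0.5726, -0.2489, 0.1483]
ee_rot: [2.842, 0.0, 1.41]
wrist_force: [2.8, 0.1, -2.5]
width: 0.0097
finger_force: 30.0
```

Call:
servo_tool([
  [0, 0, 0.01, 0, 0, 0, 0],
  [0, 0, 0.02, 0, 0, 0, 0],
  [0, 0, 0.02, 0, 0, 0, 0],
])

```text
time: 10.35
tool_pos: [0.5731, -0.249, 0.1468]
ee_rot: [2.842, 0.0, 1.41]
wrist_force: [2.2, -0.4, -1.4]
width: 0.0098
finger_force: 30.0
```

Call:
servo_tool([
  [0, 0, 0.01, 0, 0, 0, 0],
  [0, 0, 0.02, 0, 0, 0, 0],
  [0, 0, 0.02, 0, 0, 0, 0],
])

```text
time: 10.6
tool_pos: [0.5735, -0.2491, 0.1456]
ee_rot: [2.842, 0.0, 1.411]
wrist_force: [-1.2, 0.3, 2.8]
width: 0.0098
finger_force: 30.0
```

```bash
python3 tgt.py 17 2 0
```

```text
gap back-rail mm 2.8115557599725634
shift [0.002 0.015 0.006] turn [ 0.002 -0.001  0.005] pos [ 0.574 -0.249  0.146] [2.842 0.    1.411] t 10.6 F [-1.237  0.302  2.786]
```

Call:
servo_tool([
  [0, 0.01, 0.002, 0, 0, 0, 0],
  [0, 0.02, 0.005, 0, 0, 0, 0],
  [0, 0.02, 0.005, 0, 0, 0, 0],
])

```text
time: 10.85
tool_pos: [0.5748, -0.2494, 0.1456]
ee_rot: [2.844, 0.001, 1.411]
wrist_force: [-3.8, 1.1, 5.9]
width: 0.0098
finger_force: 30.0
```

Call:
servo_tool([
  [0, 0.01, 0.002, 0, 0, 0, 0],
  [0, 0.01, 0.002, 0, 0, 0, 0],
])

```text
time: 11.02
tool_pos: [0.5758, -0.2497, 0.1457]
ee_rot: [2.844, 0.001, 1.411]
wrist_force: [-3.7, 0.6, 5.7]
width: 0.0099
finger_force: 30.0
```

Call:
servo_tool([
  [0, 0.01, 0.002, 0, 0, 0, 0],
  [0, 0.01, 0.002, 0, 0, 0, 0],
])

```text
time: 11.18
tool_pos: [0.5768, -0.2499, 0.1457]
ee_rot: [2.844, 0.001, 1.411]
wrist_force: [-5.0, 0.8, 5.5]
width: 0.0096
finger_force: 30.0
```

Call:
servo_tool([
  [0, 0.01, 0.001, 0, 0, 0, 0],
  [0, 0.01, 0.001, 0, 0, 0, 0],
])

```text
time: 11.35
tool_pos: [0.5776, -0.25, 0.1457]
ee_rot: [2.845, 0.001, 1.41]
wrist_force: [-5.1, 0.7, 5.8]
width: 0.0098
finger_force: 30.0
```

Call:
servo_tool([
  [0, 0.01, 0.001, 0, 0, 0, 0],
  [0, 0.01, 0.001, 0, 0, 0, 0],
])

```text
time: 11.52
tool_pos: [0.578, -0.2501, 0.1457]
ee_rot: [2.846, 0.001, 1.41]
wrist_force: [-6.9, 0.8, 6.2]
width: 0.01
finger_force: 30.0
```

Call:
servo_tool([
  [0, 0.01, 0.001, 0, 0, 0, 0],
  [0, 0.015, 0.001, 0, 0, 0, 0],
  [0, 0.015, 0.001, 0, 0, 0, 0],
])

```text
time: 11.77
tool_pos: [0.5786, -0.2501, 0.1459]
ee_rot: [2.848, 0.001, 1.411]
wrist_force: [-8.6, 2.0, 9.0]
width: 0.0094
finger_force: 30.1
```

```bash
python3 tgt.py 17 0 0
python3 - <<'E'
from bench import robot
import cv2,numpy as np
cv2.imwrite("pics/raw_s3.png",robot.snapshot("scene")[...,::-1]);cv2.imwrite("pics/raw_t3.png",robot.snapshot("top")[...,::-1])
a=cv2.imread("pics/raw_s3.png")[100:225,150:250]; b=cv2.imread("pics/raw_t3.png")[120:245,410:510]
cv2.imwrite("pics/foot.png",cv2.resize(np.hstack([a,b]),(800,500),interpolation=cv2.INTER_CUBIC))
E
```

```text
gap back-rail mm 4.724165271898634
shift [ 0.004 -0.016  0.   ] turn [-0.002 -0.001  0.005] pos [ 0.579 -0.25   0.146] [2.848 0.001 1.411] t 11.7667 F [-8.638  1.998  9.006]
```

View pics/foot.png

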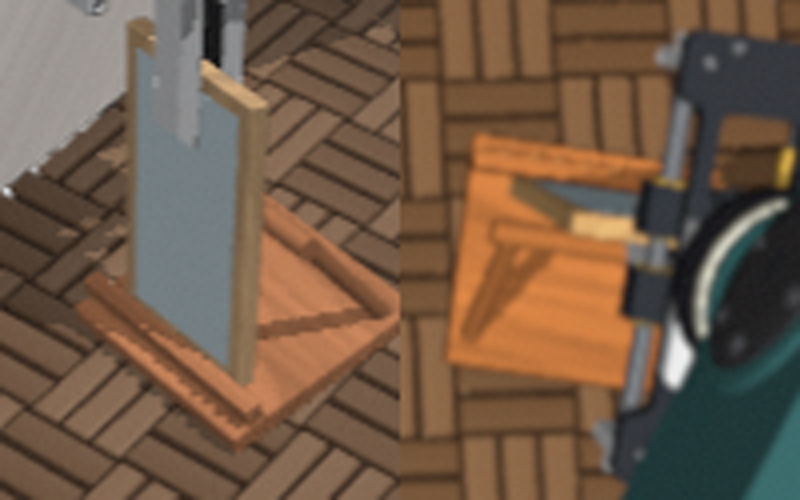

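The foot is right behind the lip: its +y corner is at about (237,380) in the scene crop, next to the lip line. The forward force is rising, which matches contact. I'll now lean the mirror back about its foot onto the rail.

Call:
servo_tool([
  [0, -0.02, -0.003, -0.006, 0, 0, 0],
  [0, -0.04, -0.006, -0.015, 0, 0, 0],
  [0, -0.06, -0.008, -0.022, 0, 0, 0],
  [0, -0.06, -0.008, -0.022, 0, 0, 0],
])

```text
time: 12.2
tool_pos: [0.5735, -0.2493, 0.1444]
ee_rot: [2.81, 0.0, 1.41]
wrist_force: [-4.9, 0.0, 3.9]
width: 0.0099
finger_force: 30.0
```

Call:
servo_tool([
  [0, -0.013, -0.001, -0.006, 0, 0, 0],
  [0, -0.025, -0.002, -0.011, 0, 0, 0],
  [0, -0.025, -0.002, -0.011, 0, 0, 0],
])

```text
time: 12.45
tool_pos: [0.5715, -0.2489, 0.1437]
ee_rot: [2.793, 0.0, 1.41]
wrist_force: [-5.6, -0.1, 4.4]
width: 0.0097
finger_force: 30.1
```

```bash
python3 tgt.py 20 0 0
```

```text
gap back-rail mm 0.17897651618923138
shift [ 0.004 -0.011 -0.   ] turn [-0.    -0.001  0.005] pos [ 0.571 -0.249  0.144] [2.793 0.    1.41 ] t 12.45 F [-5.57  -0.051  4.385]
```

Call:
servo_tool([
  [0, -0.01, -0.001, 0, 0, 0, 0],
  [0, -0.02, -0.002, 0, 0, 0, 0],
  [0, -0.02, -0.002, 0, 0, 0, 0],
])

```text
time: 12.7
tool_pos: [0.5711, -0.2489, 0.1436]
ee_rot: [2.79, 0.0, 1.41]
wrist_force: [-0.9, -1.0, 1.7]
width: 0.0098
finger_force: 30.1
```

Call:
servo_tool([
  [0, -0.01, -0.001, 0, 0, 0, 0],
  [0, -0.015, -0.001, 0, 0, 0, 0],
  [0, -0.015, -0.001, 0, 0, 0, 0],
])

```text
time: 12.95
tool_pos: [0.5709, -0.2489, 0.1436]
ee_rot: [2.787, 0.001, 1.41]
wrist_force: [5.4, -2.7, -1.9]
width: 0.01
finger_force: 30.1
```

```bash
python3 tgt.py 20 0 0
python3 - <<'E'
from bench import robot
import cv2,numpy as np
cv2.imwrite("pics/raw_s4.png",robot.snapshot("scene")[...,::-1]);cv2.imwrite("pics/raw_t4.png",robot.snapshot("top")[...,::-1])
a=cv2.imread("pics/raw_s4.png")[100:225,150:250]; b=cv2.imread("pics/raw_t4.png")[120:245,410:510]
cv2.imwrite("pics/lean.png",cv2.resize(np.hstack([a,b]),(800,500),interpolation=cv2.INTER_CUBIC))
E
```

```text
gap back-rail mm 0.17897651618923138
shift [ 0.005 -0.006  0.   ] turn [ 0.003 -0.001  0.005] pos [ 0.571 -0.249  0.144] [2.787 0.001 1.41 ] t 12.95 F [ 5.37  -2.749 -1.905]
```

View pics/lean.png

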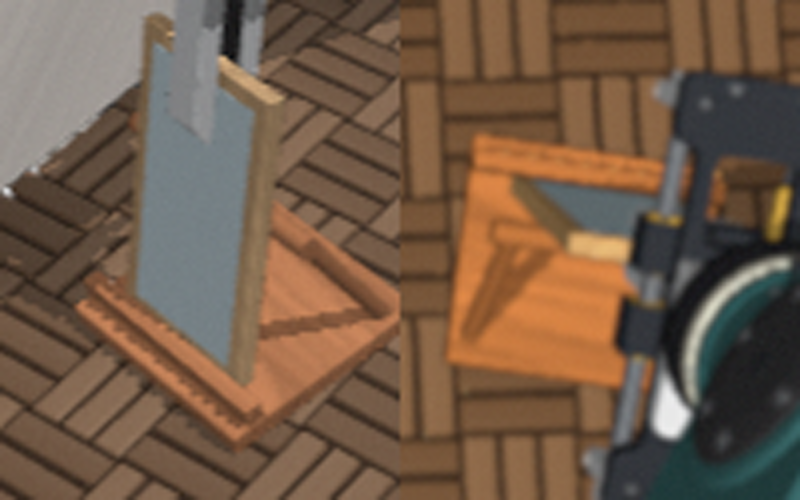

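Call:
servo_tool([
  [0, 0.005, 0.005, 0, 0, 0, 0],
  [0, 0.01, 0.01, 0, 0, 0, 0],
  [0, 0.01, 0.01, 0, 0, 0, 0],
])

```text
time: 13.3
tool_pos: [0.571, -0.2489, 0.1436]
ee_rot: [2.79, 0.001, 1.41]
wrist_force: [-0.1, -1.7, 4.8]
width: 0.0099
finger_force: 30.1
```

Run:
```python
from fit import *
rp=(.5822,-.2503,-.1685,0)
a=np.radians(20);u=np.array([-np.sin(a),0,np.cos(a)]);n=np.array([np.cos(a),0,np.sin(a)])
q=lambda a,b:(150+(a-1.5)/4,100+(b-1.5)/4)
w=lambda a,b:(410+(a-401.5)/4,120+(b-1.5)/4)
obs=[("scene",(5,45,0),q(235,382)),("scene",(5,-45,0),q(133,288)),("scene",(5,45,160),q(258,112)),("scene",(-5,45,160),q(285,100)),("top",(5,45,0),w(515,180)),("top",(5,45,160),w(567,233)),("top",(-5,45,160),w(567,252))]
fc=np.array([40,0,12])-10*np.cos(a)*np.array([1,0,0])+5*n
def f(d):
    P=lambda X:fc+X[0]*n+X[2]*u+np.array([d[0],X[1]+d[1],0])
    return np.concatenate([proj(c,world(rp,[P(X)]))[0]-uv for c,X,uv in obs])
print(f([0,0]).reshape(-1,2).round(1).tolist()); r=least_squares(f,[0,0],loss="soft_l1");print(r.x,r.fun.reshape(-1,2).round(1).tolist())
```

```text
[[0.9, 1.7], [-1.9, 2.4], [3.2, -2.7], [0.9, -0.9], [-1.4, -1.5], [0.4, -0.6], [-0.6, 0.3]]
[-0.11564231 -1.56764306] [[0.4, 1.2], [-2.3, 2.0], [2.6, -3.1], [0.3, -1.3], [-0.6, -1.3], [1.3, -0.4], [0.3, 0.5]]
```

The mirror's offset from the ideal pose is under 2 mm, with contact forces near balance: the foot is pressing the base and the back is on the rail. Releasing gently.

Call:
servo_tool([
  [0, 0, 0, 0, 0, 0, 14],
  [0, 0, 0, 0, 0, 0, 20],
  [0, 0, 0, 0, 0, 0, 30],
  [0, 0, 0, 0, 0, 0, 40],
  [0, 0, 0, 0, 0, 0, 40],
  [0, 0, 0, 0, 0, 0, 40],
  [0, 0, 0, 0, 0, 0, 40],
])

```text
time: 13.88
tool_pos: [0.5704, -0.2484, 0.1423]
ee_rot: [2.792, -0.0, 1.411]
wrist_force: [-0.6, -0.6, -0.2]
width: 0.0394
finger_force: 0.0
```

Call:
servo_tool([
  [0, 0, -0.1, 0, 0, 0, 40],
  [0, 0, -0.25, 0, 0, 0, 40],
  [0, 0, -0.45, 0, 0, 0, 40],
  [0, 0, -0.7, 0, 0, 0, 40],
  [0, 0, -1, 0, 0, 0, 40],
  [0, 0, -1, 0, 0, 0, 40],
])

```text
time: 14.38
tool_pos: [0.5379, -0.2444, 0.2455]
ee_rot: [2.779, 0.006, 1.41]
wrist_force: [0.2, 0.4, 1.9]
width: 0.0397
finger_force: 0.0
```

Call:
servo_tool([
  [-0.4, 0, -0.3, 0, 0, 0, 40],
  [-0.8, -0.3, -0.6, 0, 0, 0, 40],
  [-1, -0.6, -0.6, 0, 0, 0, 40],
  [-1, -1, -0.6, 0, 0, 0, 40],
  [-1, -1, -0.6, 0, 0, 0, 40],
  [-1, -1, -0.6, 0, 0, 0, 40],
])

```text
time: 14.88
tool_pos: [0.4052, -0.3237, 0.2576]
ee_rot: [2.792, -0.001, 1.406]
wrist_force: [0.0, -0.2, -0.1]
width: 0.04
finger_force: 0.0
```

Run:
```python
from bench import robot
import cv2,numpy as np
S=robot.snapshot("scene")[...,::-1];T=robot.snapshot("top")[...,::-1]
top=np.hstack([cv2.resize(x,(400,500),interpolation=cv2.INTER_CUBIC) for x in(S[100:225,150:250],T[120:245,410:510])])
cv2.imwrite("pics/final.png",top); print(robot.get_obs()["time"])
print([(d["extent"],d["conf"]) for c in("scene","top") for d in robot.find_in("small_mid",c)[:1]])
```

```text
14.9833
[([487.4, 232.7, 68.8, 34.0], 0.58), ([191.6, 243.6, 51.2, 16.8], 0.6)]
```

View pics/final.png

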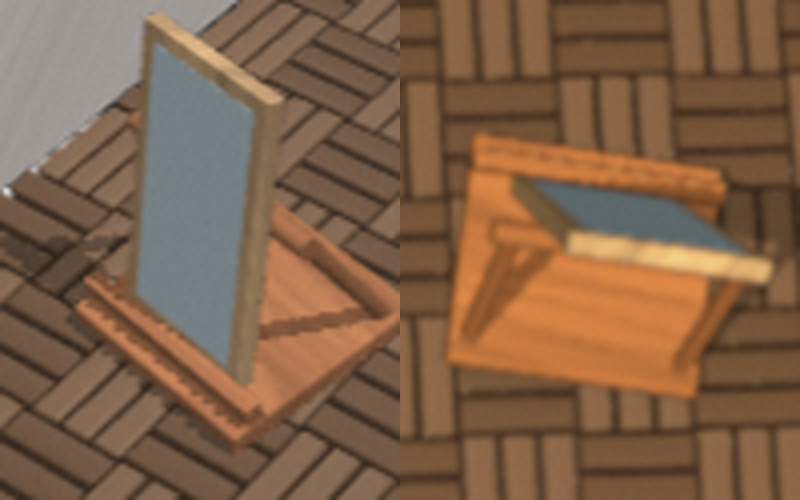

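Run:
```python
from fit import *
rp=(.5822,-.2503,-.1685,0)
q=lambda a,b:(150+(a-1.5)/4,100+(b-1.5)/4)
w=lambda a,b:(410+(a-401.5)/4,120+(b-1.5)/4)
obs=[("scene",(5,45,0),q(235,384)),("scene",(5,-45,0),q(131,288)),("scene",(5,45,160),q(256,112)),("scene",(-5,45,160),q(285,99)),("scene",(-5,-45,160),q(158,12)),("scene",(5,-45,160),q(145,20)),
("top",(5,45,0),w(515,178)),("top",(5,45,160),w(567,233)),("top",(-5,45,160),w(567,252)),("top",(5,-45,160),w(774,262)),("top",(-5,-45,160),w(768,284))]
def f(d):
    a=np.radians(d[2]);u=np.array([-np.sin(a),0,np.cos(a)]);n=np.array([np.cos(a),0,np.sin(a)])
    fc=np.array([40,0,12])-10*np.cos(a)*np.array([1,0,0])+5*n
    def P(X):
        p=fc+X[0]*n+X[2]*u; y=X[1]; t=np.radians(d[3]); return [p[0]+d[0]-np.sin(t)*y,d[1]+np.cos(t)*y,p[2]]
    return np.concatenate([proj(c,world(rp,[P(X)]))[0]-uv for c,X,uv in obs])
r=least_squares(f,[0,0,20,0],loss="soft_l1");print("dx dy lean yaw",r.x.round(2));print(f(r.x).reshape(-1,2).round(1).tolist())
```

```text
dx dy lean yaw [-1.65 -0.72 19.24 -1.27]
[[0.9, 0.8], [-0.5, 1.5], [2.7, -2.8], [-0.0, -0.7], [1.0, -1.4], [-0.3, -2.4], [-1.1, -0.6], [1.0, -1.3], [-0.0, -0.4], [0.1, -0.2], [0.4, -0.1]]
```

The mirror leans about 19–20°, within about 1 mm of centre and about 2 mm from the lip. The shorter mirror is still in its slot and the gripper is clear, so I'm handing the job in.

```bash
python3 -c "
from bench import robot
print(robot.close_job())"
```

```text
the job is handed in; nothing more can be done
None
```

The taller mirror is leaning on the rack at about 19–20°, roughly 1 mm off centre with its foot about 2 mm from the lip; I let go of it, left the shorter mirror in its slot, and handed the job in at about 15 s.

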